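# Line up a gourd plinth under the bench drill and switch it on

## Robot

A 6-joint arm with a two-finger parallel gripper is mounted at the origin on the work surface. World frame = base frame: x ahead of the robot, y to its left, z up, the work surface at z = 0. Lengths are in m, angles in rad, forces in N, time in s.
With the tool pointing down it reaches from about 0.275 to 0.75 m from the base axis. Payload 10.2 kg.
Tool frame: the origin (TCP) lies at the very end of the fingers, on their centre line; the grasp point (between the pads) lies 19 mm behind it (bot.grip_point_offset is the distance from the TCP to the grasp point, in m); z points along the fingers, y is the line along which they close (so a half turn about z gives the same grasp; the last joint's range is limited). The gripper opens to 85 mm and grips with 20 to 120 N. Pads are 22 mm wide; open, the fingers measure 114 mm over their backs; the gripper's body (76 mm by 85 mm) begins 54 mm behind the grasp point. The pads swing forward as they close: fully open they stand 13 mm farther back than shut.
Start: joints at [-1.542, 0.313, 1.498, -0, 1.331, -0.223], TCP at [0.131, -0.508, 0.231] pointing down, gripper open.
Joint ranges: [-2.94, 2.94], [-0.97, 2.17], [0.19, 2.56], [-1.23, 4.37], [0.02, 3.11], [-2.88, 2.88]. Speed limits (rad/s): [2.39, 2.39, 3.01, 3.14, 3.14, 3.14].

## Interface

Orientations are given as a 3x3 rotation matrix whose columns are the frame's x, y, z axes.
In Python, from bench import bot, cams, close_job gives the robot as it stands. The module is installed in compiled form; this text tells all that it offers.
- The arm moves only by the shell command python3 -m handwheel 'ROWS' [FORCE]. ROWS is JSON, a list of rows, each a list of 3 entries, a list of its own where there are three numbers: the gripper's target within -1 to 1 (shut at 1, half-way at 0, fully open at -1), then the shift along the world's x, y, z in m, then the turn about the world's z in rad. In form: [[claw, [x, y, z], roll], ...]. A call has 1 to 8 rows; each row is the pose to reach, as a shift and turn from the pose commanded when the call began; what a row does not reach only later rows make up. A row lasts 1/12 s, in which the tool goes at most 41.7 mm and 7.16 degrees, less where a joint would pass 70% of its speed; a pose out of reach is approached as far as the arm can. A call with a gripper value outside its range is refused whole. The fingers move at their own pace and stop on an object; FORCE is the grip in N (left out, the last holds). Time passes only in rows, so rows that repeat a pose let the fingers close. It gives the time, the measured TCP pose, the force, the opening and the grip force at its end, in the units of the state.
- bot.observe(): the state, without advancing time (a new reading comes with each control period).
- cams.read_camera(name): name is "side" or "top" or "wrist"; returns the picture (420x560x3 uint8, red, green, blue); there is no depth.
- cams.calibration(name): a dict with "K" (3x3 intrinsics, pixels), "k1" (the pictures are not rectified: a ray, as slopes to the right and down, at radius r is drawn at 1 + k1 r^2 times it, then the intrinsics apply), "camera_from_world" (4x4, takes a point from world to camera coordinates); the wrist camera has in their place "hand_eye" (4x4, takes a point from camera to tool coordinates, whose origin is the TCP and whose axes are the flange's). Camera axes: x right, y down, z forward; pixel columns grow to the right and rows downward; lengths in m; the calibration is good to about 2 mm. A picture is of the moment at which its call begins: read the wrist's pose just before it. calibration takes no time and is no camera call.
- close_job(): hands the job in; it is judged then, once.
The state is a dict: "t": time; "qpos": joint angles; "qvel": joint speeds; "joint_torque": joint torques, N m; "tcp_pos": TCP position; "eef_rot": TCP orientation; "force": force on the tool from outside, world axes, zero at the start; "torque": the same for the moment, N m; "opening": opening from 0.0 (shut) to 1.0 (fully open); "finger_force": force on a finger pad.
Only numpy, scipy, OpenCV 4.12 (cv2) and the standard library are available. Lean on these libraries where they do the work, as an engineer would, in place of code of your own. Each camera call takes 0.05 s, during which the arm holds its last target. There are 200 camera calls.

## Task

Get the marked wooden plinth ready for drilling: first take the cork sanding block out of its way and leave it flat on the table, then slide the plinth back until the long edge nearer its mark lies flush along the fence and the mark is straight under the drill bit, without the plinth touching the sanding block. With the plinth in place and let go, flip the switch lever fully over to on, and do not press on the bit or disturb the other things on the table.

Things in the scene. Friction and masses are not known exactly. Their poses are not given: they have to be found in the camera images.
- drill: bench drill fixed to the table (place and yaw vary). Origin on the table straight below the bit; +x points away from the robot to the fence and column, +y runs along the fence. Aluminium fence: y -200 to +200 mm, 28 mm high, 22 mm thick, flat front face at x = +45 mm. Column 28 mm across at x = +130 mm, 276 mm high; from it an arm (z 165 to 195 mm) runs to the upright drill head over the bit
- bit: the drill bit, 5 mm across, pointing down; its origin is the tip, 30 mm above the table (10 mm above the plinth's top). Above it the chuck, 16 mm across from z = 57 to 87 mm, and the slim head, 27 mm across up to z = 230 mm, with a 40 mm collar at z 162 to 198 mm
- plinth: loose flat plain wooden board, 100 (x) x 200 (y) x 20 (z) mm, about 0.35 kg, origin at the centre of its underside; its +x long edge is the one to lie along the fence
- mark (a point): the mark to be drilled: a black pencil cross, 30 mm, with a dot at its centre on the plinth's top, at (+5, +10, +20) mm from the plinth's origin, so 45 mm from its +x edge
- sander: loose cork sanding block, 54 (x) x 140 (y) x 36 (z) mm, about 0.14 kg, origin at the centre of its underside; starts by the fence on the other side of the bit from the plinth, where it is in the plinth's way
- switch (a joint): switch lever: 0 = off (leans 0.5 rad towards the switch's -x, the robot's side), 1.0 rad = fully on (leans 0.5 rad towards its +x); it stays where it is left
- switch_tip (a point): the tip of the switch lever (80 mm long black lever on a grey block fixed to the table, to the far left or far right); its axes move with the lever
- switch_base: the switch's grey block, 70 x 50 x 25 mm, fixed to the table, origin at the centre of its underside, lever hinge along its y at 22 mm height, lever knob 26 mm across; the lever swings from -x to +x
- jar: closed jar 52 mm across, 70 mm high, standing in front of the drill; origin under its centre; leave alone
- tin: tin 80 mm across, 100 mm high, across the table from the switch; origin under its centre; leave alone
- paint: paint jar 60 mm across, 75 mm high, behind the fence; leave alone
- tape: roll of tape 84 mm across, 30 mm high, lying behind the fence; leave alone
- brushpot: brush pot 72 mm across, 90 mm high (brushes to 170 mm), at the side; leave alone
- gourd: bottle gourd 102 mm across, 200 mm high, standing at the side; leave alone
Mind the look-alikes: they are no part of the job. Of the things that look like the sander, the largest one is meant.

How it is judged:
By the outcome, as a careful person would: the job done as asked, in the order asked, and still so for the second after the job is handed in, with the robot touching nothing.
It also fails if it takes over 72 s, if anything falls off the work surface, if the arm or the gripper's body presses on something with over 40 N, if the wrist force passes 120 N, or if a joint passes its speed limit or range.

## Working session

There is one attempt and no reset: what is moved stays moved. The work goes in short steps, Python scripts to look and compute and a shell command to move; the robot and the scene stay as the last step left them, time stands still between calls to the robot, and variables do not carry over. Pictures are saved under pics/ and viewed, at most 10 in all, crops included, and the job is handed in when it is done.

```bash
mkdir -p pics; cat > h.py <<'E'
import numpy as np, cv2
from bench import bot, cams
def shot(n,f=None):
    s=bot.observe(); im=cams.read_camera(n)
    if f: cv2.imwrite('pics/'+f,cv2.cvtColor(im,cv2.COLOR_RGB2BGR))
    return im,s
def cam(n,s=None):
    c=cams.calibration(n); K=np.array(c['K'])
    if n=='wrist':
        T=np.eye(4);T[:3,:3]=s['eef_rot'];T[:3,3]=s['tcp_pos']; M=T@np.array(c['hand_eye'])
    else: M=np.linalg.inv(np.array(c['camera_from_world']))
    return K,c['k1'],M
def ray(n,px,s=None):
    K,k1,M=cam(n,s); d=np.linalg.inv(K)@np.array([px[0],px[1],1.]); u=d[:2].copy(); v=u.copy()
    for _ in range(30): v=u/(1+k1*(v@v))
    return M[:3,3],M[:3,:3]@np.array([v[0],v[1],1.])
def onz(n,px,z,s=None):
    o,d=ray(n,px,s); return o+d*(z-o[2])/d[2]
def two(a,b):
    (o,d),(p,e)=a,b; A=np.stack([d,-e],1); t=np.linalg.lstsq(A,p-o,rcond=None)[0]
    P,Q=o+d*t[0],p+e*t[1]; return (P+Q)/2,np.linalg.norm(P-Q)
def proj(n,X,s=None):
    K,k1,M=cam(n,s); p=np.linalg.inv(M)@np.append(X,1); v=p[:2]/p[2]; v=v*(1+k1*(v@v)); return (K@np.append(v,1))[:2]
E
python3 - <<'E'
from h import *
shot('top','top0.png');shot('side','side0.png')
for n in('top','side'):
    K,k,M=cam(n);print(n,K[0,0],k,M.round(3).tolist())
E
```

```text
top 464.5886781977164 0.0034181473809873726 [[0.023, -0.99, 0.141, 0.416], [-1.0, -0.024, -0.003, -0.011], [0.007, -0.141, -0.99, 1.299], [0.0, 0.0, 0.0, 1.0]]
side 484.3322806697771 0.037250879186036916 [[-0.762, -0.434, 0.481, -0.079], [-0.648, 0.513, -0.563, 0.763], [-0.003, -0.741, -0.672, 1.023], [0.0, 0.0, 0.0, 1.0]]
```

View pics/top0.png

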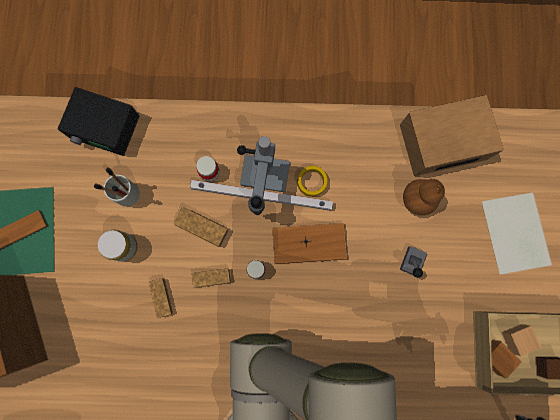

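View pics/side0.png

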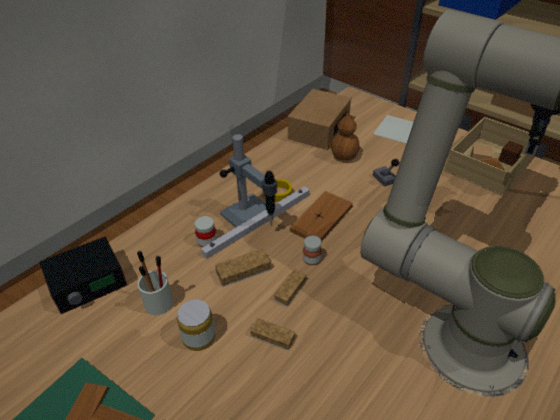

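The top view shows three cork blocks, at (202,225), (211,276) and (161,297). The one at (202,225) is the largest and lies by the fence. The plinth is at (311,242) with its mark near (306,242), the jar at (256,269), the switch at (413,262) with its knob at (418,272), and the fence runs from (191,184) to (335,206). I'll measure these and check the choice in a crop.

```bash
python3 - <<'E'
from h import *
im=cv2.cvtColor(cv2.imread('pics/top0.png'),cv2.COLOR_BGR2RGB)
c=im[165:315,140:345]; cv2.imwrite('pics/crop.png',cv2.cvtColor(cv2.resize(c,None,fx=3.9,fy=3.9,interpolation=cv2.INTER_CUBIC),cv2.COLOR_RGB2BGR))
hsv=cv2.cvtColor(im,cv2.COLOR_RGB2HSV)
for nm,p in dict(sander=(202,225),c2=(211,276),c3=(161,297),plinth=(325,236),table=(370,240),fence=(300,201),jar=(256,269)).items(): print(nm,hsv[p[1],p[0]])
for nm,p,z in (('sander',(202,225),.036),('jar',(256,269),.07),('tip',(418,272),.08),('swblock',(413,260),.025),('plinth',(311,242),.02),('mark',(306,242),.02),('fL',(191,184),.028),('fR',(335,206),.028),('tin',(117,244),.1),('pot',(122,190),.09),('gourd',(424,197),.1),('c2',(211,276),.036)): print(nm,onz('top',p,z).round(3))
E
```

```text
sander [ 17 147 156]
c2 [ 16 135 166]
c3 [ 16 141 148]
plinth [ 13 168 132]
table [ 15 126 164]
fence [165   8 185]
jar [ 39  22 165]
sander [0.576 0.18  0.036]
jar [0.459 0.027 0.07 ]
tip [ 0.46  -0.396  0.08 ]
swblock [ 0.495 -0.401  0.025]
plinth [ 0.538 -0.121  0.02 ]
mark [ 0.538 -0.107  0.02 ]
fL [0.692 0.217 0.028]
fR [ 0.639 -0.186  0.028]
tin [0.513 0.387 0.1  ]
pot [0.657 0.387 0.09 ]
gourd [ 0.656 -0.41   0.1  ]
c2 [0.438 0.149 0.036]
```

View pics/crop.png

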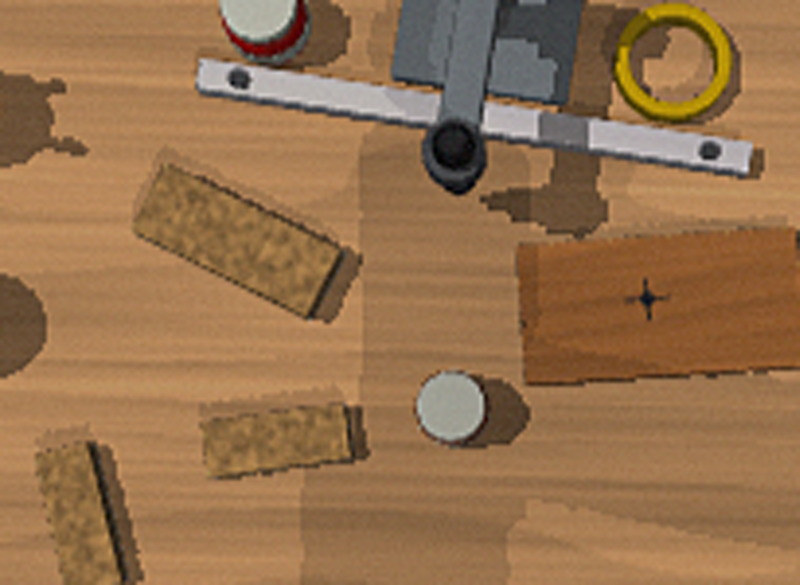

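The crop shows the largest cork block with its top centre at crop (237,240), which is (200.8,226.5) in the full picture. The two smaller blocks are decoys. The mark is at crop (647,298), on the fence side of the plinth, so its far edge is the +x edge. Next I'll compute the poses.

```bash
python3 - <<'E'
from h import *
f=lambda x,y,z:onz('top',(140+x/3.9-.4,165+y/3.9-.4),z)
S=[f(*p,.036) for p in((165,165),(340,250),(308,315),(135,230))]
print('sander',np.round(S,3).tolist(),np.mean(S,0).round(3)); 
d=S[0]-S[1];print('len',np.linalg.norm(d),np.linalg.norm(S[1]-S[2]),'yaw of y axis',np.degrees(np.arctan2(-d[0],d[1])))
a,b=f(198,91,.028),f(750,172,.028);d=a-b;yaw=np.arctan2(-d[0],d[1]);print('fence',a,b,np.linalg.norm(d),np.degrees(yaw))
X=np.array([np.cos(yaw),np.sin(yaw)]);print('drill',(a+b)[:2]/2-.045*X)
print('mark',f(647,298,.02))
print('knob',two(ray('top',(418,271)),ray('side',(395,162))),onz('top',(413,260),.025))
print('jar',f(451,406,.07),'plinth L',f(520,242,.02),f(526,383,.02))
s=bot.observe();print(s['eef_rot'].round(3).tolist(),s['tcp_pos'],s['opening']);print(np.array(cams.calibration('wrist')['hand_eye']).round(3).tolist(),cams.calibration('wrist')['K'][0][0])
E
```

```text
sander [[0.625, 0.237, 0.036], [0.567, 0.111, 0.036], [0.521, 0.132, 0.036], [0.578, 0.256, 0.036]] [0.573 0.184 0.036]
len 0.13812344074311966 0.050587840075994366 yaw of y axis -24.553039438452203
fence [0.68033743 0.21778456 0.028     ] [ 0.63137051 -0.17715977  0.028     ] 0.3979683243399503 -7.067712876722213
drill [0.6111959 0.0258493]
mark [ 0.54043293 -0.10569267  0.02      ]
knob (array([ 0.46146847, -0.39306184,  0.09270314]), np.float64(0.0024956924053535774)) [ 0.49483262 -0.40068198  0.025     ]
jar [0.45925154 0.02926955 0.07      ] plinth L [ 0.5782335  -0.01478099  0.02      ] [ 0.47836777 -0.02135798  0.02      ]
[[0.968, 0.249, -0.0], [0.249, -0.968, 0.001], [0.0, -0.001, -1.0]] [ 0.13079122 -0.50820367  0.23079524] 1.0005200224149264
[[-0.001, -0.963, -0.269, 0.069], [1.0, -0.001, 0.001, 0.0], [-0.001, -0.269, 0.963, -0.143], [0.0, 0.0, 0.0, 1.0]] 370.18765709345683
```

```bash
python3 -m handwheel '[[-1,[0.022,0.035,0.002],0.12],[-1,[0.044,0.07,0.004],0.24],[-1,[0.066,0.105,0.006],0.36],[-1,[0.088,0.14,0.009],0.48],[-1,[0.11,0.17,0.009],0.6],[-1,[0.13,0.205,0.009],0.72],[-1,[0.15,0.24,0.009],0.84],[-1,[0.17,0.27,0.009],0.89]]' 40; python3 -m handwheel '[[-1,[0.022,0.035,0],0],[-1,[0.044,0.07,0],0],[-1,[0.066,0.105,0],0],[-1,[0.088,0.14,0],0],[-1,[0.11,0.17,0],0],[-1,[0.13,0.205,0],0],[-1,[0.15,0.24,0],0],[-1,[0.172,0.27,0],0]]'
```

```text
t: 0.77
tcp_pos: [0.3012, -0.2362, 0.2402]
eef_rot: [[0.41, 0.912, -0.0], [0.912, -0.41, 0.0], [0.0, -0.0, -1.0]]
force: [0.4, -0.0, 0.1]
opening: 1.002
finger_force: 0.0
t: 1.43
tcp_pos: [0.4731, 0.0341, 0.2402]
eef_rot: [[0.415, 0.91, -0.0], [0.91, -0.415, 0.0], [-0.0, -0.0, -1.0]]
force: [0.7, -1.1, 0.4]
opening: 1.003
finger_force: 0.0
```

```bash
python3 -m handwheel '[[-1,[0.022,0.035,0],0],[-1,[0.044,0.07,-0.01],0],[-1,[0.066,0.105,-0.02],0],[-1,[0.088,0.14,-0.03],0],[-1,[0.10,0.15,-0.04],0],[-1,[0.10,0.15,-0.05],0],[-1,[0.10,0.15,-0.05],0]]'; python3 - <<'E'
from h import *
im,s=shot('wrist','w1.png')
for p in((.573,.184,.036),): print(proj('wrist',p,s))
E
```

```text
t: 2.02
tcp_pos: [0.5718, 0.1818, 0.1873]
eef_rot: [[0.415, 0.91, -0.005], [0.91, -0.415, -0.001], [-0.003, -0.004, -1.0]]
force: [-0.2, 0.2, -0.2]
opening: 0.998
finger_force: 0.0
[279.86366474 188.52422486]
```

View pics/w1.png

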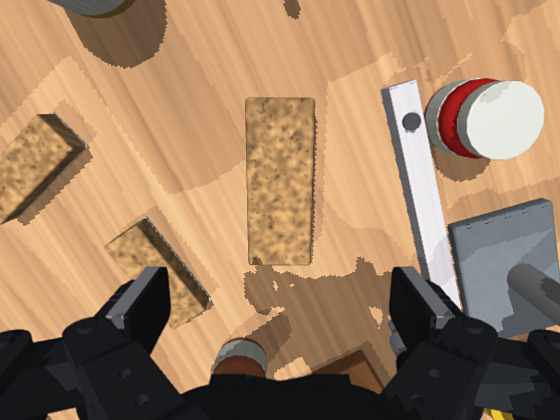

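The sander is centred at (280,181), spans rows 98–265 and lies square to the fingers. The decoys at (160,270) and (40,165) are clear.

```bash
python3 - <<'E'
from h import *
s=bot.observe()
for p in((280.5,181.5),(247,99),(314,99),(249,264),(310,265)): print(onz('wrist',p,.036,s).round(4))
E
python3 -m handwheel '[[-1,[0.002,0.004,-0.04],0],[-1,[0.002,0.004,-0.08],0],[-1,[0.002,0.004,-0.12],0],[-1,[0.002,0.004,-0.15],0],[-1,[0.002,0.004,-0.172],0],[-1,[0.002,0.004,-0.178],0],[-1,[0.002,0.004,-0.178],0]]'
```

```text
[0.5762 0.1881 0.036 ]
[0.5797 0.2575 0.036 ]
[0.6265 0.2361 0.036 ]
[0.5211 0.1332 0.036 ]
[0.5689 0.1103 0.036 ]
t: 2.65
tcp_pos: [0.5743, 0.1846, 0.0121]
eef_rot: [[0.417, 0.909, -0.002], [0.909, -0.417, -0.0], [-0.001, -0.001, -1.0]]
force: [1.0, 0.7, 0.2]
opening: 0.995
finger_force: 0.0
```

```bash
python3 -m handwheel '[[1,[0,0,0],0],[1,[0,0,0],0],[1,[0,0,0],0],[1,[0,0,0],0],[1,[0,0,0],0],[1,[0,0,0],0]]' 40; python3 -m handwheel '[[1,[0,0,0],0],[1,[0,0,0.01],0],[1,[0,0,0.03],0],[1,[0,0,0.05],0],[1,[0,0,0.06],0]]'
```

```text
t: 3.15
tcp_pos: [0.5758, 0.1856, 0.0145]
eef_rot: [[0.416, 0.909, 0.003], [0.909, -0.416, 0.0], [0.002, 0.003, -1.0]]
force: [-0.7, -0.7, 7.0]
opening: 0.622
finger_force: 42.7
t: 3.57
tcp_pos: [0.5759, 0.1857, 0.0758]
eef_rot: [[0.416, 0.909, 0.004], [0.909, -0.416, 0.001], [0.002, 0.004, -1.0]]
force: [1.4, 1.0, -1.1]
opening: 0.618
finger_force: 42.6
```

```bash
python3 -m handwheel '[[1,[0,0.01,0],-0.1],[1,[0,0.025,0],-0.22],[1,[0,0.04,0],-0.34],[1,[0,0.055,0],-0.46],[1,[0,0.07,0],-0.58],[1,[0,0.085,0],-0.7],[1,[0,0.09,0],-0.82],[1,[0,0.09,0],-0.94]]'; python3 -m handwheel '[[1,[0,0,-0.02],-0.1],[1,[0,0,-0.04],-0.2],[1,[0,0,-0.05],-0.2],[1,[0,0,-0.056],-0.2],[1,[0,0,-0.060],-0.2],[1,[0,0,-0.060],-0.2]]'
```

```text
t: 4.23
tcp_pos: [0.5745, 0.2769, 0.0727]
eef_rot: [[0.981, 0.196, 0.0], [0.196, -0.981, 0.0], [0.001, -0.0, -1.0]]
force: [-0.5, -0.2, -1.3]
opening: 0.62
finger_force: 42.5
t: 4.73
tcp_pos: [0.575, 0.2757, 0.0145]
eef_rot: [[1.0, 0.005, 0.001], [0.005, -1.0, -0.0], [0.001, 0.0, -1.0]]
force: [-6.6, -1.3, 10.0]
opening: 0.62
finger_force: 43.9
```

```bash
python3 -m handwheel '[[-0.8,[0,0,0],0],[-0.8,[0,0,0],0],[-0.8,[0,0,0],0],[-0.8,[0,0,0.02],0],[-0.8,[0,0,0.06],0],[-0.8,[-0.01,0,0.1],0],[-0.8,[-0.03,-0.015,0.13],0],[-0.8,[-0.06,-0.03,0.15],0]]'; python3 -m handwheel '[[-0.8,[-0.025,-0.03,0.005],-0.03],[-0.8,[-0.05,-0.06,0.01],-0.06],[-0.8,[-0.06,-0.1,0.015],-0.12],[-0.8,[-0.06,-0.14,0.02],-0.12],[-0.8,[-0.06,-0.18,0.02],-0.12],[-0.8,[-0.06,-0.22,0.02],-0.12],[-0.8,[-0.06,-0.26,0.02],-0.12],[-0.8,[-0.06,-0.3,0.02],-0.12]]'; python3 -m handwheel '[[-0.8,[0,-0.03,0],0],[-0.8,[0,-0.06,0],0],[0,[0,-0.06,0],0],[0,[0,-0.06,0],0]]'; python3 - <<'E'
from h import *
im,s=shot('wrist','w2.png')
E
```

```text
t: 5.4
tcp_pos: [0.5161, 0.2455, 0.1656]
eef_rot: [[1.0, 0.003, 0.006], [0.003, -1.0, 0.001], [0.006, -0.001, -1.0]]
force: [1.4, 1.0, -0.0]
opening: 0.901
finger_force: 0.0
t: 6.07
tcp_pos: [0.4545, -0.0564, 0.1828]
eef_rot: [[0.993, -0.117, 0.001], [-0.117, -0.993, -0.0], [0.001, 0.0, -1.0]]
force: [1.1, -0.1, -1.1]
opening: 0.905
finger_force: 0.0
t: 6.4
tcp_pos: [0.4547, -0.1155, 0.1824]
eef_rot: [[0.993, -0.12, 0.0], [-0.12, -0.993, 0.0], [0.0, -0.0, -1.0]]
force: [-0.1, 0.3, -0.2]
opening: 0.636
finger_force: 0.0
```

View pics/w2.png

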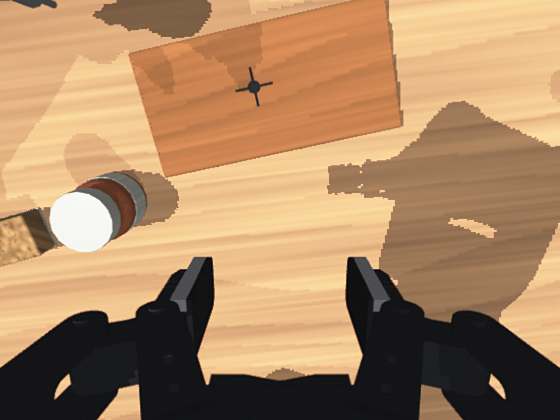

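The plinth is in view. Its near-left corner is at (164,177), near-right at (402,126) and far-left at (131,52), and the mark is at (254,87).

```bash
python3 - <<'E'
from h import *
s=bot.observe()
for n,p,z in(('NL',(164,177),.02),('NR',(402,126),.02),('FL',(131,52),.02),('mark',(254,87),.02),('jar',(83,221),.07)): print(n,onz('wrist',p,z,s).round(4))
E
```

```text
NL [ 0.477  -0.0196  0.02  ]
NR [ 0.4953 -0.2191  0.02  ]
FL [ 0.5761 -0.0138  0.02  ]
mark [ 0.5391 -0.1044  0.02  ]
jar [0.4597 0.0288 0.07  ]
```

```bash
python3 -m handwheel '[[0,[-0.004,0.0105,-0.04],0],[0,[-0.004,0.0105,-0.08],0],[0,[-0.004,0.0105,-0.12],0],[0,[-0.004,0.0105,-0.15],0],[0,[-0.004,0.0105,-0.17],0],[0,[-0.004,0.0105,-0.176],0],[0,[-0.004,0.0105,-0.176],0]]'; python3 -m handwheel '[[0,[0.008,-0.001,0],0],[0,[0.016,-0.002,0],0],[0,[0.024,-0.003,0],0],[0,[0.032,-0.004,0],0],[0,[0.04,-0.005,0],0],[0,[0.048,-0.006,0],0],[0,[0.056,-0.007,0],0],[0,[0.062,-0.0077,0],0]]'
```

```text
t: 7.03
tcp_pos: [0.4504, -0.1028, 0.0056]
eef_rot: [[0.993, -0.116, -0.002], [-0.116, -0.993, 0.001], [-0.002, -0.001, -1.0]]
force: [0.3, -0.5, 0.3]
opening: 0.504
finger_force: 0.0
t: 7.7
tcp_pos: [0.5138, -0.1118, 0.0064]
eef_rot: [[0.993, -0.118, 0.0], [-0.118, -0.993, -0.0], [0.0, 0.0, -1.0]]
force: [-3.8, 1.9, 2.3]
opening: 0.502
finger_force: 1.7
```

```bash
python3 -m handwheel '[[0,[0.004,-0.0005,0],0],[0,[0.007,-0.001,0],0],[0,[0.009,-0.0012,0],0],[0,[0.009,-0.0012,0],0]]';  python3 -m handwheel '[[0,[0.001,0,0],0],[0,[0.002,0,0],0],[0,[0.002,0,0],0]]'; python3 -m handwheel '[[0,[0.001,0,0],0],[0,[0.002,0,0],0],[0,[0.002,0,0],0]]'; python3 - <<'E'
from h import *
shot('top','top1.png')
im=cv2.imread('pics/top1.png')[165:315,200:405];cv2.imwrite('pics/top1c.png',cv2.resize(im,None,fx=3.9,fy=3.9,interpolation=cv2.INTER_CUBIC))
E
```

```text
t: 8.03
tcp_pos: [0.5223, -0.1131, 0.0062]
eef_rot: [[0.993, -0.118, 0.001], [-0.118, -0.993, -0.0], [0.001, 0.0, -1.0]]
force: [0.4, 0.8, -0.1]
opening: 0.499
finger_force: 0.0
t: 8.28
tcp_pos: [0.5239, -0.113, 0.0063]
eef_rot: [[0.993, -0.118, 0.0], [-0.118, -0.993, -0.0], [0.0, 0.0, -1.0]]
force: [-1.7, -0.4, -0.1]
opening: 0.496
finger_force: 0.7
t: 8.53
tcp_pos: [0.526, -0.1129, 0.0063]
eef_rot: [[0.993, -0.118, 0.0], [-0.118, -0.993, -0.0], [0.0, -0.0, -1.0]]
force: [-0.5, -0.5, -0.5]
opening: 0.496
finger_force: 0.6
```

View pics/top1c.png

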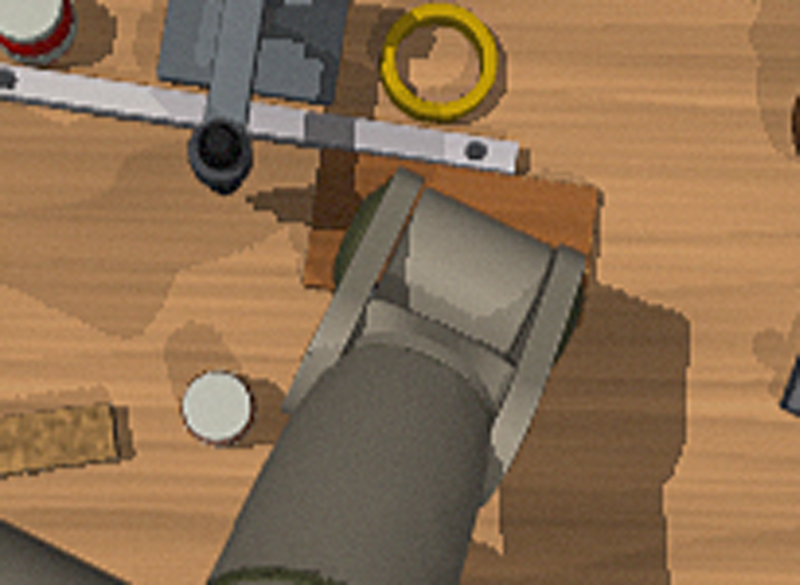

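The plinth's far edge is nearly against the fence and parallel to it. I'll ease it on until the force rises.

```bash
python3 -m handwheel '[[0,[0.001,0,0],0],[0,[0.002,0,0],0],[0,[0.003,0,0],0],[0,[0.003,0,0],0]]'; python3 -m handwheel '[[0,[0.001,0,0],0],[0,[0.002,0,0],0],[0,[0.002,0,0],0]]'
```

```text
t: 8.92
tcp_pos: [0.5264, -0.1126, 0.0062]
eef_rot: [[0.993, -0.118, -0.007], [-0.118, -0.993, 0.001], [-0.007, -0.0, -1.0]]
force: [-16.0, -1.3, 10.8]
opening: 0.498
finger_force: 8.1
t: 9.17
tcp_pos: [0.5265, -0.1124, 0.0061]
eef_rot: [[0.993, -0.117, -0.011], [-0.117, -0.993, 0.002], [-0.012, -0.001, -1.0]]
force: [-26.9, -3.1, 18.6]
opening: 0.501
finger_force: 13.5
```

```bash
python3 -m handwheel '[[0,[-0.01,0.001,0],0],[0,[-0.03,0.003,0.005],0],[0,[-0.05,0.005,0.04],0],[0,[-0.06,-0.02,0.08],0.1],[0,[-0.06,-0.05,0.12],0.1],[0,[-0.06,-0.08,0.15],0.1],[0,[-0.06,-0.08,0.17],0.1],[0,[-0.06,-0.08,0.17],0.1]]'; python3 - <<'E'
from h import *
im,s=shot('wrist','w3.png')
E
```

```text
t: 9.83
tcp_pos: [0.473, -0.1965, 0.1823]
eef_rot: [[1.0, -0.021, 0.01], [-0.021, -1.0, -0.007], [0.01, 0.007, -1.0]]
force: [0.5, -1.3, 0.6]
opening: 0.501
finger_force: 0.0
```

View pics/w3.png

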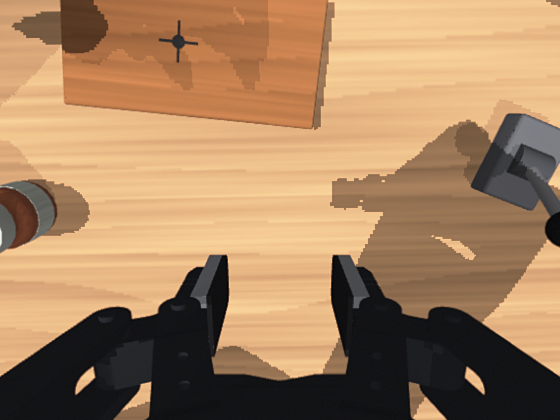

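The mark is at (178,42), the near-left corner at (65,103) and the near-right at (312,129).

```bash
python3 - <<'E'
from h import *
s=bot.observe();D=np.array([.6112,.0258]);yw=np.radians(-7.07)
for n,p,z in(('NL',(65,103),.02),('NR',(312.5,129),.02),('mark',(178,42),.02),('swTop',(516,114),.025),('sw2',(471,187),.025),('sw3',(531,209),.025)):
    q=onz('wrist',p,z,s);r=q[:2]-D;print(n,q.round(4),'drill',(r@[np.cos(yw),np.sin(yw)]).round(4),(r@[-np.sin(yw),np.cos(yw)]).round(4))
E
```

```text
NL [ 0.5474 -0.0275  0.02  ] drill -0.0568 -0.0607
NR [ 0.5228 -0.2229  0.02  ] drill -0.0571 -0.2577
mark [ 0.5897 -0.1209  0.02  ] drill -0.0033 -0.1483
swTop [ 0.5318 -0.383   0.025 ] drill -0.0284 -0.4155
sw2 [ 0.4737 -0.3538  0.025 ] drill -0.0897 -0.3936
sw3 [ 0.4537 -0.4073  0.025 ] drill -0.103 -0.4492
```

```bash
python3 -m handwheel '[[0,[0.012,-0.009,0],0.12],[0,[0.024,-0.018,0],0.24],[0,[0.036,-0.027,0],0.36],[0,[0.048,-0.036,0],0.48],[0,[0.06,-0.045,0],0.6],[0,[0.072,-0.054,0],0.72],[0,[0.084,-0.063,0],0.84],[0,[0.094,-0.0735,0],0.96]]'; python3 -m handwheel '[[0,[0,0,0],0.12],[0,[0,0,0],0.24],[0,[0,0,0],0.36],[0,[0,0,0],0.48],[0,[0,0,0],0.51],[0,[0,0,0],0.51]]'
```

```text
t: 10.55
tcp_pos: [0.5655, -0.2657, 0.1748]
eef_rot: [[0.583, 0.813, -0.001], [0.813, -0.583, 0.001], [0.0, -0.002, -1.0]]
force: [0.3, 0.3, 0.8]
opening: 0.501
finger_force: 0.0
t: 11.05
tcp_pos: [0.5648, -0.2655, 0.175]
eef_rot: [[0.117, 0.993, -0.001], [0.993, -0.117, 0.001], [0.001, -0.001, -1.0]]
force: [0.7, -0.2, -0.1]
opening: 0.501
finger_force: 0.0
```

```bash
python3 -m handwheel '[[0,[0.002,-0.004,-0.04],0],[0,[0.002,-0.004,-0.08],0],[0,[0.002,-0.004,-0.12],0],[0,[0.002,-0.004,-0.15],0],[0,[0.002,-0.004,-0.165],0],[0,[0.002,-0.004,-0.169],0],[0,[0.002,-0.004,-0.169],0]]'; python3 -m handwheel '[[0,[0.0016,0.0129,0],0],[0,[0.0032,0.0258,0],0],[0,[0.0048,0.0387,0],0],[0,[0.0064,0.0516,0],0],[0,[0.008,0.0645,0],0],[0,[0.0096,0.0774,0],0],[0,[0.0106,0.0854,0],0],[0,[0.0106,0.0854,0],0]]'
```

```text
t: 11.63
tcp_pos: [0.5664, -0.2697, 0.006]
eef_rot: [[0.119, 0.993, -0.002], [0.993, -0.119, 0.001], [0.001, -0.002, -1.0]]
force: [0.4, -0.2, 0.6]
opening: 0.504
finger_force: 0.0
t: 12.3
tcp_pos: [0.5774, -0.1825, 0.0072]
eef_rot: [[0.117, 0.993, -0.001], [0.993, -0.117, 0.001], [0.001, -0.001, -1.0]]
force: [-0.5, 0.2, 0.8]
opening: 0.497
finger_force: 0.0
```

```bash
python3 -m handwheel '[[0,[0.0016,0.0129,0],0],[0,[0.0032,0.0258,0],0],[0,[0.0048,0.0387,0],0],[0,[0.0064,0.0516,0],0],[0,[0.008,0.0645,0],0],[0,[0.009,0.073,0],0],[0,[0.009,0.073,0],0]]'; python3 - <<'E'
from h import *
im,s=shot('wrist','w4.png');shot('side','side1.png');shot('top','top2.png')
a=cv2.imread('pics/side1.png')[150:270,200:360];a=cv2.resize(a,(560,420),interpolation=cv2.INTER_CUBIC);cv2.imwrite('pics/side1c.png',a)
m=np.hstack([cv2.resize(cv2.imread('pics/w4.png'),(400,300)),cv2.resize(a,(400,300))]);cv2.imwrite('pics/m4.png',m)
E
```

```text
t: 12.88
tcp_pos: [0.5864, -0.1095, 0.0071]
eef_rot: [[0.117, 0.993, -0.001], [0.993, -0.117, 0.001], [0.001, -0.001, -1.0]]
force: [0.5, -0.4, -0.8]
opening: 0.499
finger_force: 0.0
```

View pics/m4.png

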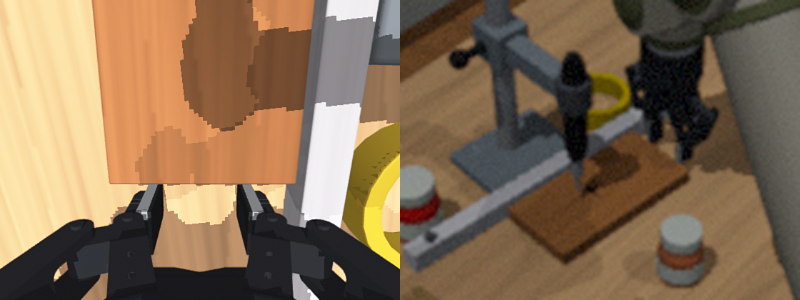

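The plinth is nearly in place. Its end meets the fingers at about (280,257) in the wrist picture, and the mark shows near (276,224) in the side picture, close to the bit. I'll work out the remaining distance.

```bash
python3 - <<'E'
from h import *
s=bot.observe();D=np.array([.6112,.0258]);yw=np.radians(-7.07);X=np.array([np.cos(yw),np.sin(yw)]);Y=np.array([-np.sin(yw),np.cos(yw)])
def d(n,q): r=q[:2]-D;print(n,q.round(4),'drill',(r@X).round(4),(r@Y).round(4))
d('tcp',s['tcp_pos'])
im=cv2.imread('pics/w4.png');g=cv2.cvtColor(im,cv2.COLOR_BGR2HSV)
for c in (170,265,280,295,390): print(c,g[245:270,c,1].tolist())
d('end',onz('wrist',(280,257),.02,s))
d('NR?',onz('wrist',(153,257),.02,s));d('FR?',onz('wrist',(414,257),.02,s))
d('mark side',onz('side',(276.4,224),.02))
d('head top',onz('top',(255.8,202.3),.23))
print('proj tip',proj('side',(*D,.03)),'mark0 side',proj('side',(*D,.02)))
a=cv2.cvtColor(cv2.imread('pics/side1.png'),cv2.COLOR_BGR2GRAY)[212:234,262:292]
print('\n'.join(' '.join('%3d'%v for v in r) for r in a))
E
```

```text
tcp [ 0.5864 -0.1119  0.0072] drill -0.0077 -0.1397
170 [150, 150, 150, 151, 150, 150, 150, 150, 150, 151, 150, 156, 146, 91, 89, 92, 92, 92, 92, 92, 92, 92, 93, 92, 93]
265 [153, 153, 154, 154, 154, 154, 154, 153, 154, 153, 152, 156, 146, 100, 96, 98, 99, 98, 98, 98, 99, 99, 98, 83, 81]
280 [152, 152, 150, 150, 150, 152, 150, 151, 152, 151, 152, 154, 154, 119, 113, 107, 103, 93, 92, 92, 91, 92, 92, 92, 92]
295 [152, 153, 153, 153, 153, 152, 153, 153, 153, 153, 152, 155, 149, 112, 90, 89, 90, 89, 90, 89, 89, 89, 89, 89, 90]
390 [152, 151, 151, 152, 152, 151, 151, 152, 152, 152, 152, 154, 148, 114, 100, 101, 101, 101, 86, 84, 85, 86, 86, 86, 86]
end [ 0.5886 -0.0995  0.02  ] drill -0.007 -0.1271
NR? [ 0.5406 -0.0938  0.02  ] drill -0.0553 -0.1273
FR? [ 0.6393 -0.1056  0.02  ] drill 0.0441 -0.1269
mark side [0.6119 0.0042 0.02  ] drill 0.0033 -0.0213
head top [0.6079 0.0271 0.23  ] drill -0.0035 0.0009
proj tip [271.63079617 225.59823778] mark0 side [271.71286    228.03046562]
120 129 127 126 109  58  20  12  10   3   8  17  49  60  52  38  44  42  40  36  36  40  29  39  38  37  54  4
[... 1829 characters left out ...]
  70  68  71  72  60  51  42  60  70  74  70  64  69  74  75  78  75  80  81  82  82  79  81  80  75
 69  68  74  68  73  71  69  63  62  67  62  59  73  67  69  77  81  75  73  79  79  84  82  81  80  83  79  79  83  78
 71  69  73  71  71  71  65  64  60  66  66  63  69  66  70  75  78  79  79  77  82  80  79  85  83  83  82  79  79  82
 66  69  70  71  70  68  61  64  70  70  70  67  73  72  72  78  77  78  81  78  82  83  80  82  79  78  81  77  79  85
 71  67  68  66  66  61  66  65  69  73  65  69  70  68  74  80  76  78  80  84  79  84  81  80  83  80  78  80  85  84
 69  67  63  67  59  66  71  70  67  69  68  70  69  66  75  80  80  83  85  83  81  78  85  75  83  80  81  81  80  84
```

```bash
python3 -m handwheel '[[0,[0.0006,0.005,0],0],[0,[0.0013,0.010,0],0],[0,[0.0018,0.0145,0],0],[0,[0.0018,0.0145,0],0],[0,[0.0018,0.0145,0],0]]'; python3 - <<'E'
from h import *
im,s=shot('wrist','w5.png');shot('side','side2.png')
D=np.array([.6112,.0258]);yw=np.radians(-7.07);X=np.array([np.cos(yw),np.sin(yw)]);Y=np.array([-np.sin(yw),np.cos(yw)])
def d(n,q): r=q[:2]-D;print(n,q.round(4),'drill',(r@X).round(4),(r@Y).round(4))
g=cv2.cvtColor(cv2.imread('pics/w5.png'),cv2.COLOR_BGR2HSV)
for c in (170,280,390):
    col=g[235:275,c,1].astype(int); r=235+np.argmin(np.diff(col)); print(c,r); d('end',onz('wrist',(c,r+.5),.02,s))
d('side0',onz('side',(275.6,225.3),.02))
a=cv2.cvtColor(cv2.imread('pics/side2.png'),cv2.COLOR_BGR2GRAY)[216:238,258:286]
print('\n'.join(' '.join('%3d'%v for v in r) for r in a))
E
```

```text
t: 13.45
tcp_pos: [0.5882, -0.0971, 0.0073]
eef_rot: [[0.118, 0.993, -0.0], [0.993, -0.118, 0.0], [0.0, -0.0, -1.0]]
force: [-0.4, 0.2, -0.5]
opening: 0.5
finger_force: 0.0
170 258
end [ 0.5487 -0.0803  0.02  ] drill -0.0489 -0.113
280 258
end [ 0.5904 -0.0853  0.02  ] drill -0.007 -0.1128
390 258
end [ 0.632  -0.0903  0.02  ] drill 0.0349 -0.1126
side0 [0.61   0.0099 0.02  ] drill 0.0008 -0.0159
128 128 127 128 128 130 121 105  86  64  65  69  62  52  45  57  72  73  77  69  64  52  43  36  40  44  52  48
128 129 131 128 122 106  96  72  62  60  60  62  66  62  52  62  76  73  80  70  72  60  43  44  44  46  47  46
129 130 129 121  97  75  61  67  68  66  73  67  64  60  58  63  73  75  78  85  83  66  48  44  46  45  51  44
130 120 105  91  67  56  67  74  77  74  69  71  67  57  55  60  69  79  87  75  66  55  39  46  51  47  49  45
110  89  75  66  66  67  75  74  73  74  71  68  63  59  59  67  73  78  81  59  50  46  46  37  45  47  52  49
 76  68  65  67  72  73  69  73  71  75  74  68  66  58  67  70  78  68  61  45  46  44  43  46  43  44  42  49
 61  66  70  76  77  75  72 
[... 1063 characters left out ...]
  80  82  78  84  82  82  79
 68  72  74  74  72  71  69  64  65  67  67  64  68  69  72  69  76  78  75  80  78  85  80  78  82  83  85  75
 67  71  74  69  66  65  65  65  65  68  73  65  74  71  70  70  70  75  79  79  84  81  76  79  81  79  78  80
 68  67  69  69  73  65  61  68  65  70  70  66  65  68  60  72  79  79  77  81  82  85  83  82  77  79  76  82
 64  71  72  65  64  67  66  66  68  67  73  64  71  63  68  78  79  80  85  83  83  78  79  78  80  81  82  79
 66  64  65  66  58  68  70  69  68  69  73  65  66  69  66  78  81  80  86  83  80  79  82  81  80  77  80  83
 66  58  65  66  69  71  69  67  67  64  66  67  68  71  78  79  84  88  83  79  76  82  75  81  78  84  83  78
```

```bash
python3 -m handwheel '[[0,[0.0002,0.0015,0],0],[0,[0.0003,0.0025,0],0],[0,[0.0003,0.0025,0],0],[0,[0.0003,0.0025,0],0]]'; python3 -m handwheel '[[0,[-0.001,-0.008,0],0],[0,[-0.002,-0.016,0.01],0],[0,[-0.01,-0.016,0.04],0],[0,[-0.04,-0.01,0.05],0],[0,[-0.07,0,0.05],0],[0,[-0.09,0.015,0.05],0],[0,[-0.09,0.022,0.05],0],[0,[-0.09,0.022,0.05],0]]'; python3 - <<'E'
from h import *
im,s=shot('wrist','w5.png');print(proj('wrist',(.6112,.0258,.03),s),proj('wrist',(.6112,.0258,.02),s))
E
```

```text
t: 13.88
tcp_pos: [0.5885, -0.095, 0.0073]
eef_rot: [[0.119, 0.993, 0.0], [0.993, -0.119, 0.0], [0.0, 0.0, -1.0]]
force: [-0.4, -1.4, 0.0]
opening: 0.504
finger_force: 0.4
t: 14.55
tcp_pos: [0.4983, -0.0726, 0.0583]
eef_rot: [[0.118, 0.993, 0.001], [0.993, -0.118, -0.0], [-0.0, 0.001, -1.0]]
force: [1.2, -0.5, -0.7]
opening: 0.495
finger_force: 0.0
[5.16877011e+02 2.65855588e-01] [503.11676351   6.28002626]
```

View pics/w5.png

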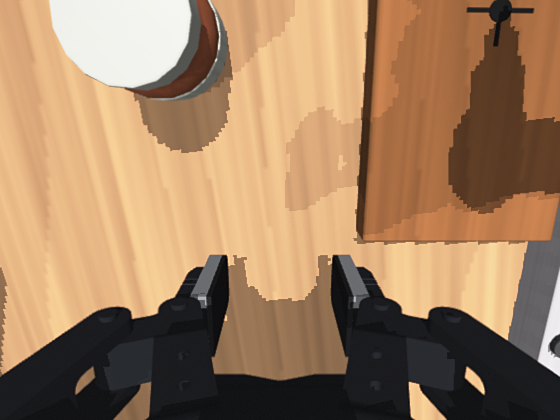

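The mark is at (501,11), and the bit is just out of view above it. I'll move 25 mm further along to see both.

```bash
python3 -m handwheel '[[0,[0.001,0.012,0],0],[0,[0.003,0.025,0],0],[0,[0.003,0.028,0],0],[0,[0.003,0.028,0],0]]'; python3 - <<'E'
from h import *
im,s=shot('wrist','w6.png');print(s['tcp_pos'],proj('wrist',(.6112,.0258,.03),s),proj('wrist',(.6112,.0258,.02),s))
c=cv2.imread('pics/w6.png')[0:110,420:560];cv2.imwrite('pics/w6c.png',cv2.resize(c,None,fx=5,fy=5,interpolation=cv2.INTER_CUBIC))
E
```

```text
t: 14.93
tcp_pos: [0.502, -0.0444, 0.0572]
eef_rot: [[0.117, 0.993, 0.0], [0.993, -0.117, -0.0], [-0.0, 0.0, -1.0]]
force: [0.1, -0.6, -0.6]
opening: 0.5
finger_force: 0.0
[ 0.50198601 -0.04440392  0.05722527] [507.49061773  71.78763042] [494.73455147  73.61139024]
```

View pics/w6c.png

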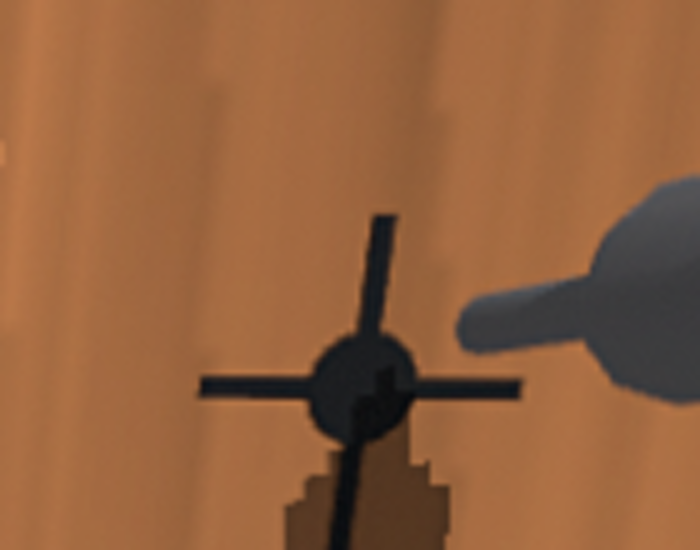

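The mark's dot is at crop (362,387), which is (492.0,77.0). The bit's tip is at crop (483,326), which is (516.2,64.8).

```bash
python3 - <<'E'
from h import *
s=bot.observe();yw=np.radians(-7.07);X=np.array([np.cos(yw),np.sin(yw)]);Y=np.array([-np.sin(yw),np.cos(yw)])
t=onz('wrist',(516.2,64.8),.03,s);m=onz('wrist',(492,77),.02,s);e=(t-m)[:2];print(t,m,'still to go x,y drill',e@X,e@Y)
im=cv2.imread('pics/w6.png');h=cv2.cvtColor(im,cv2.COLOR_BGR2HSV)
for n,p in(('NL?',(0,0)),):pass
for r in (130,180,230,280): print(r,[int(v) for v in h[r,335:375,1]])
E
```

```text
[0.61481299 0.02771968 0.03      ] [0.60988429 0.02387797 0.02      ] still to go x,y drill 0.0044183883867431 0.00441912682136269
130 [113, 114, 114, 114, 115, 115, 115, 115, 116, 113, 114, 115, 115, 115, 115, 114, 113, 114, 114, 114, 114, 112, 113, 115, 114, 114, 121, 156, 161, 157, 154, 149, 152, 156, 159, 156, 155, 153, 154, 154]
180 [112, 113, 114, 115, 114, 114, 114, 113, 114, 113, 115, 114, 113, 115, 115, 115, 115, 114, 114, 114, 114, 113, 114, 118, 144, 167, 153, 150, 157, 151, 156, 152, 151, 154, 154, 153, 154, 155, 154, 154]
230 [107, 107, 108, 106, 107, 107, 108, 111, 109, 108, 111, 111, 110, 111, 110, 109, 109, 109, 114, 112, 121, 154, 159, 158, 156, 158, 154, 159, 154, 155, 154, 153, 155, 155, 154, 155, 155, 154, 153, 154]
280 [15, 14, 16, 36, 0, 0, 17, 30, 21, 11, 12, 16, 10, 14, 11, 12, 12, 12, 12, 12, 12, 12, 12, 12, 12, 14, 12, 15, 26, 35, 26, 34, 17, 33, 26, 35, 34, 36, 51, 53]
```

```bash
python3 -m handwheel '[[0,[-0.002,-0.03,0],0],[0,[-0.002,-0.065,0],0],[0,[0.03,-0.070,0],0],[0,[0.06,-0.072,0],0],[0,[0.0845,-0.072,-0.01],0],[0,[0.0845,-0.072,-0.04],0],[0,[0.0845,-0.072,-0.05],0],[0,[0.0845,-0.072,-0.05],0]]'; python3 -m handwheel '[[0,[0.001,0.009,0],0],[0,[0.0017,0.018,0],0],[0,[0.0022,0.0225,0],0],[0,[0.0026,0.026,0],0],[0,[0.0026,0.026,0],0],[0,[0.0026,0.026,0],0]]'
```

```text
t: 15.65
tcp_pos: [0.584, -0.1167, 0.0044]
eef_rot: [[0.119, 0.993, -0.006], [0.993, -0.119, 0.002], [0.002, -0.006, -1.0]]
force: [-0.5, -0.8, 0.6]
opening: 0.499
finger_force: 0.0
t: 16.15
tcp_pos: [0.5887, -0.0906, 0.0078]
eef_rot: [[0.118, 0.993, 0.001], [0.993, -0.118, -0.0], [0.0, 0.001, -1.0]]
force: [-0.3, 0.4, 0.0]
opening: 0.501
finger_force: 0.0
```

```bash
python3 -m handwheel '[[0,[-0.001,-0.008,0],0],[0,[-0.002,-0.016,0.01],0],[0,[-0.01,-0.016,0.05],0],[0,[-0.04,-0.01,0.09],0.12],[0,[-0.07,0,0.09],0.24],[0,[-0.08,0.015,0.09],0.36],[0,[-0.08,0.03,0.09],0.48],[0,[-0.08,0.045,0.09],0.6]]'; python3 -m handwheel '[[0,[0,0.01,0],0.12],[0,[0.002,0.02,0],0.24],[0,[0.002,0.03,0],0.36],[0,[0.002,0.038,0],0.48],[0,[0.002,0.038,0],0.6],[0,[0.002,0.038,0],0.72],[0,[0.002,0.038,0],0.84],[0,[0.002,0.038,0],0.97]]'
```

```text
t: 16.82
tcp_pos: [0.5082, -0.0465, 0.0986]
eef_rot: [[-0.466, 0.885, 0.001], [0.885, 0.466, -0.0], [-0.001, 0.001, -1.0]]
force: [0.5, -0.4, 0.3]
opening: 0.503
finger_force: 0.0
t: 17.48
tcp_pos: [0.5107, -0.0089, 0.0981]
eef_rot: [[-0.993, 0.119, 0.001], [0.119, 0.993, -0.0], [-0.001, -0.0, -1.0]]
force: [0.2, -0.5, 0.5]
opening: 0.501
finger_force: 0.0
```

```bash
python3 -m handwheel '[[0,[0,0,-0.04],0],[0,[0,0,-0.075],0],[0,[0,0,-0.0915],0],[0,[0,0,-0.0915],0],[0,[0.008,-0.001,-0.0915],0],[0,[0.016,-0.002,-0.0915],0],[0,[0.022,-0.0027,-0.0915],0],[0,[0.022,-0.0027,-0.0915],0]]'; python3 -m handwheel '[[0,[0.002,-0.0002,0],0],[0,[0.004,-0.0005,0],0],[0,[0.005,-0.0006,0],0],[0,[0.005,-0.0006,0],0]]'; python3 -m handwheel '[[0,[0.001,0,0],0],[0,[0.002,0,0],0],[0,[0.002,0,0],0]]'
```

```text
t: 18.15
tcp_pos: [0.5349, -0.0113, 0.0073]
eef_rot: [[-0.992, 0.125, 0.004], [0.125, 0.992, -0.001], [-0.004, -0.0, -1.0]]
force: [0.4, -0.3, -0.0]
opening: 0.497
finger_force: 0.0
t: 18.48
tcp_pos: [0.5377, -0.0113, 0.0059]
eef_rot: [[-0.992, 0.124, 0.0], [0.124, 0.992, -0.0], [-0.0, -0.0, -1.0]]
force: [0.7, -0.3, -0.7]
opening: 0.5
finger_force: 0.0
t: 18.73
tcp_pos: [0.539, -0.0111, 0.0058]
eef_rot: [[-0.992, 0.124, -0.002], [0.124, 0.992, 0.0], [0.002, 0.0, -1.0]]
force: [-4.7, -0.2, 3.8]
opening: 0.505
finger_force: 2.4
```

```bash
python3 -m handwheel '[[0,[0.001,0,0],0],[0,[0.002,0,0],0],[0,[0.002,0,0],0]]'; python3 -m handwheel '[[0,[-0.01,0.001,0],0],[0,[-0.025,0.003,0.01],0],[0,[-0.035,-0.005,0.05],-0.1],[0,[-0.039,-0.02,0.09],-0.22],[0,[-0.039,-0.033,0.09],-0.34],[0,[-0.039,-0.033,0.09],-0.46],[0,[-0.039,-0.033,0.09],-0.58],[0,[-0.039,-0.033,0.09],-0.7]]'; python3 -m handwheel '[[0,[0,0,0],-0.12],[0,[0,0,0],-0.24],[0,[0,0,0],-0.36],[0,[0,0,0],-0.48],[0,[0,0,0],-0.6],[0,[0,0,-0.02],-0.72],[0,[0,0,-0.04],-0.84],[0,[0,0,-0.04],-0.87]]';  python3 - <<'E'
from h import *
im,s=shot('wrist','w7.png');print(s['tcp_pos'],s['eef_rot'][0])
g=cv2.cvtColor(im,cv2.COLOR_RGB2HSV);g2=cv2.cvtColor(im,cv2.COLOR_RGB2GRAY)
# mark: dark blob
m=((g2<50)&(g[...,1]<110)).astype(np.uint8);m[140:]=0
mo=cv2.morphologyEx(m,cv2.MORPH_OPEN,np.ones((7,7),np.uint8))
for mm in(m,mo):
    n,l,st,c=cv2.connectedComponentsWithStats(mm)
    print([(st[i].tolist(),c[i].round(1).tolist()) for i in range(1,n) if st[i,4]>40])
b=((g[...,1]<70)).astype(np.uint8);b[140:]=0;b[:,:440]=0
n,l,st,c=cv2.connectedComponentsWithStats(b);print([(st[i].tolist(),c[i].round(1).tolist()) for i in range(1,n) if st[i,4]>40])
for x in range(495,540,2):
    r=np.where(b[:,x])[0]; print(x,r.min() if len(r) else None,r.max() if len(r) else None,end='; ')
E
```

```text
t: 18.98
tcp_pos: [0.5395, -0.0107, 0.0056]
eef_rot: [[-0.992, 0.124, -0.006], [0.124, 0.992, 0.001], [0.006, 0.0, -1.0]]
force: [-12.4, 0.9, 9.3]
opening: 0.5
finger_force: 6.3
t: 19.65
tcp_pos: [0.503, -0.0446, 0.0961]
eef_rot: [[-0.674, 0.739, 0.002], [0.739, 0.674, -0.0], [-0.001, 0.001, -1.0]]
force: [-0.4, -0.3, 0.4]
opening: 0.503
finger_force: 0.0
t: 20.32
tcp_pos: [0.5012, -0.0438, 0.0528]
eef_rot: [[0.13, 0.991, -0.004], [0.991, -0.13, 0.001], [0.001, -0.004, -1.0]]
force: [-0.4, 0.6, -0.3]
opening: 0.502
finger_force: 0.0
[ 0.50120321 -0.04381201  0.05284591] [ 0.13020581  0.99147936 -0.00388936]
[([470, 26, 48, 71, 667], [500.6, 61.5])]
[([493, 52, 21, 21, 375], [502.7, 61.9])]
[([470, 27, 90, 70, 1357], [525.7, 59.2])]
495 56 70; 497 54 96; 499 52 96; 501 52 86; 503 46 73; 505 32 72; 507 28 71; 509 52 69; 511 54 67; 513 58 63; 515 61 63; 517 61 63; 519 59 66; 521 57 66; 523 56 66; 525 55 66; 527 55 66; 529 55 65; 531 54 65; 533 54 65; 535 53 65; 537 53 64; 539 52 64;
```

```bash
python3 - <<'E'
from h import *
s=bot.observe();yw=np.radians(-7.07);X=np.array([np.cos(yw),np.sin(yw)]);Y=np.array([-np.sin(yw),np.cos(yw)])
t=onz('wrist',(522.7,61),.03,s);m=onz('wrist',(502.8,62),.02,s);e=(t-m)[:2];print(t,m,'to go',e@X,e@Y)
E
```

```text
[0.61635957 0.02861521 0.03      ] [0.61360866 0.02958832 0.02      ] to go 0.00284977025902887 -0.0006271173084695439
```

```bash
python3 -m handwheel '[[1,[-0.005,-0.01,0.035],0],[1,[-0.01,-0.025,0.07],0],[1,[-0.015,-0.05,0.1],-0.05],[1,[-0.02,-0.085,0.12],-0.1],[1,[-0.02,-0.12,0.14],-0.15],[1,[-0.02,-0.16,0.15],-0.2],[1,[-0.02,-0.2,0.15],-0.26],[1,[-0.02,-0.24,0.15],-0.26]]'; python3 -m handwheel '[[1,[0,-0.04,0],0],[1,[0,-0.08,0],0],[1,[0,-0.12,0],0],[1,[0,-0.15,0],0],[1,[0,-0.16,0],0],[1,[0,-0.16,0],0]]';  python3 - <<'E'
from h import *
im,s=shot('wrist','w8.png');shot('top','top3.png');print(s['eef_rot'][0])
print('predicted block, knob px',proj('wrist',(.494,-.398,.025),s),proj('wrist',(.4615,-.393,.0927),s))
g=cv2.cvtColor(im,cv2.COLOR_RGB2HSV);v=g[...,2]
for nm,m in(('grey',(g[...,1]<70)&(v>60)&(v<190)),('dark',(v<55))):
    m=m.astype(np.uint8);m[300:]=0;m=cv2.morphologyEx(m,cv2.MORPH_OPEN,np.ones((5,5),np.uint8))
    n,l,st,c=cv2.connectedComponentsWithStats(m)
    for i in range(1,n):
        if st[i,4]>150:
            cs,_=cv2.findContours((l==i).astype(np.uint8),0,2);print(nm,st[i].tolist(),c[i].round(1).tolist(),cv2.boxPoints(cv2.minAreaRect(cs[0])).round(0).tolist())
# plinth near edge from top
t=cv2.cvtColor(cv2.imread('pics/top3.png'),cv2.COLOR_BGR2HSV)
P=[]
for x in range(235,292,4):
    col=t[205:260,x].astype(int); pl=(col[:,1]>150)&(col[:,0]<15); r=np.where(pl)[0]; P.append((x,205+r.max() if len(r) else 0))
print(P)
E
```

```text
t: 21.03
tcp_pos: [0.4827, -0.2865, 0.2074]
eef_rot: [[0.376, 0.926, 0.003], [0.926, -0.376, -0.002], [-0.001, 0.003, -1.0]]
force: [0.7, -0.1, -0.2]
opening: 0.004
finger_force: 0.0
t: 21.53
tcp_pos: [0.4819, -0.4468, 0.2053]
eef_rot: [[0.376, 0.927, 0.0], [0.927, -0.376, -0.001], [-0.0, 0.001, -1.0]]
force: [-0.4, 1.1, -0.7]
opening: 0.003
finger_force: 0.0
[3.76238928e-01 9.26522590e-01 3.99682033e-04]
predicted block, knob px [270.28559343 127.61670255] [221.39491841 144.83999287]
grey [231, 105, 82, 59, 4486] [272.4, 133.2] [[231.0, 105.0], [312.0, 105.0], [312.0, 163.0], [231.0, 163.0]]
grey [260, 253, 16, 41, 584] [267.9, 273.6] [[260.0, 253.0], [275.0, 253.0], [275.0, 293.0], [260.0, 293.0]]
grey [284, 253, 16, 41, 583] [291.1, 273.6] [[284.0, 253.0], [299.0, 253.0], [299.0, 293.0], [284.0, 293.0]]
dark [198, 125, 38, 36, 1070] [216.4, 142.6] [[198.0, 125.0], [235.0, 125.0], [235.0, 160.0], [198.0, 160.0]]
dark [275, 254, 10, 46, 393] [279.4, 277.1] [[275.0, 254.0], [284.0, 254.0], [284.0, 299.0], [275.0, 299.0]]
dark [245, 265, 16, 11, 159] [253.1, 270.4] [[245.0, 265.0], [260.0, 265.0], [260.0, 275.0], [245.0, 275.0]]
dark [298, 265, 17, 14, 178] [305.2, 270.9] [[298.0, 265.0], [314.0, 265.0], [314.0, 278.0], [298.0, 278.0]]
dark [240, 277, 25, 23, 442] [250.6, 289.1] [[240.0, 277.0], [264.0, 277.0], [264.0, 299.0], [240.0, 299.0]]
dark [293, 282, 27, 18, 374] [307.8, 291.4] [[293.0, 282.0], [319.0, 282.0], [319.0, 299.0], [293.0, 299.0]]
[(235, np.int64(231)), (239, np.int64(231)), (243, np.int64(231)), (247, np.int64(233)), (251, np.int64(233)), (255, np.int64(234)), (259, np.int64(235)), (263, np.int64(235)), (267, np.int64(236)), (271, np.int64(236)), (275, np.int64(236)), (279, np.int64(236)), (283, np.int64(237)), (287, np.int64(238)), (291, np.int64(238))]
```

```bash
python3 -m handwheel '[[1,[-0.022,0.028,0],0],[1,[-0.044,0.056,0],0],[1,[-0.067,0.085,0],0],[1,[-0.067,0.085,-0.04],0],[1,[-0.067,0.085,-0.08],0],[1,[-0.067,0.085,-0.115],0],[1,[-0.067,0.085,-0.13],0],[1,[-0.067,0.085,-0.13],0]]'; python3 -m handwheel '[[1,[0.009,-0.0037,0],0],[1,[0.018,-0.0073,0],0],[1,[0.027,-0.011,0],0],[1,[0.036,-0.0146,0],0],[1,[0.045,-0.0183,0],0],[1,[0.054,-0.0219,0],0],[1,[0.063,-0.0256,0],0],[1,[0.072,-0.0292,0],0]]'
```

```text
t: 22.3
tcp_pos: [0.4148, -0.3564, 0.0731]
eef_rot: [[0.373, 0.928, -0.003], [0.928, -0.373, 0.005], [0.003, -0.005, -1.0]]
force: [0.5, 0.2, -0.0]
opening: 0.0
finger_force: 0.0
t: 22.97
tcp_pos: [0.4889, -0.388, 0.0782]
eef_rot: [[0.373, 0.928, 0.002], [0.928, -0.373, -0.002], [-0.001, 0.002, -1.0]]
force: [-0.4, 1.0, -0.6]
opening: -0.003
finger_force: 0.6
```

```bash
python3 -m handwheel '[[1,[0.005,-0.002,0],0],[1,[0.01,-0.004,0],0],[1,[0.014,-0.0056,0],0],[1,[0.014,-0.0056,0],0]]';python3 -m handwheel '[[1,[0.002,-0.0008,0],0],[1,[0.004,-0.0016,0],0],[1,[0.004,-0.0016,0],0]]'; python3 - <<'E'
from h import *
im,s=shot('wrist','w9.png')
g=cv2.cvtColor(im,cv2.COLOR_RGB2HSV);m=(g[...,2]<50).astype(np.uint8);m[330:]=0;m=cv2.morphologyEx(m,cv2.MORPH_OPEN,np.ones((7,7),np.uint8))
n,l,st,c=cv2.connectedComponentsWithStats(m);print([(st[i].tolist(),c[i].round().tolist(),onz('wrist',c[i],.092,s).round(3).tolist()) for i in range(1,n) if st[i,4]>400])
E
```

```text
t: 23.3
tcp_pos: [0.5022, -0.394, 0.0763]
eef_rot: [[0.374, 0.927, 0.001], [0.927, -0.374, -0.001], [-0.0, 0.001, -1.0]]
force: [0.8, 0.5, -0.5]
opening: -0.001
finger_force: 0.1
t: 23.55
tcp_pos: [0.5056, -0.3957, 0.0758]
eef_rot: [[0.375, 0.927, -0.0], [0.927, -0.375, 0.0], [0.0, -0.0, -1.0]]
force: [-0.1, 0.8, 0.7]
opening: -0.0
finger_force: 0.3
[([141, 253, 277, 77, 8220], [285.0, 311.0], [0.505, -0.404, 0.092])]
```

```bash
python3 -m handwheel '[[1,[0.002,-0.0008,0],0],[1,[0.004,-0.0016,0],0],[1,[0.004,-0.0016,0],0]]';python3 -m handwheel '[[1,[0.002,-0.0008,0],0],[1,[0.004,-0.0016,0],0],[1,[0.004,-0.0016,0],0]]'; python3 -m handwheel '[[1,[0.002,-0.0008,0],0],[1,[0.004,-0.0016,0],0],[1,[0.004,-0.0016,0],0]]'
```

```text
t: 23.85
tcp_pos: [0.5095, -0.3973, 0.0756]
eef_rot: [[0.375, 0.927, -0.001], [0.927, -0.375, 0.0], [0.0, -0.001, -1.0]]
force: [-1.4, 2.0, 0.1]
opening: -0.0
finger_force: 1.0
t: 24.1
tcp_pos: [0.5107, -0.3978, 0.0753]
eef_rot: [[0.375, 0.927, -0.008], [0.927, -0.375, 0.005], [0.001, -0.009, -1.0]]
force: [-19.4, 6.7, 6.6]
opening: -0.004
finger_force: 9.5
t: 24.35
tcp_pos: [0.5116, -0.3982, 0.075]
eef_rot: [[0.375, 0.927, -0.017], [0.927, -0.375, 0.01], [0.003, -0.019, -1.0]]
force: [-38.5, 16.0, 17.0]
opening: -0.002
finger_force: 19.1
```

The lever has hit its stop. I'll back off, rise and check everything.

```bash
python3 -m handwheel '[[1,[-0.012,0.005,0],0],[1,[-0.03,0.012,0],0],[1,[-0.05,0.02,0.02],0],[1,[-0.06,0.024,0.06],0],[1,[-0.07,0.024,0.1],0],[1,[-0.08,0.024,0.14],0],[1,[-0.08,0.024,0.14],0]]'; python3 - <<'E'
from h import *
im,s=shot('side','side3.png');im2,_=shot('top','top4.png');w,s=shot('wrist','w10.png')
print('expected on knob side/top',proj('side',(.529,-.410,.092)),proj('top',(.529,-.410,.092)),proj('wrist',(.529,-.410,.092),s))
for nm,I in(('top',im2),('side',im),('wrist',w)):
    v=cv2.cvtColor(I,cv2.COLOR_RGB2GRAY);m=(v<40).astype(np.uint8);m=cv2.morphologyEx(m,cv2.MORPH_OPEN,np.ones((5,5),np.uint8))
    n,l,st,c=cv2.connectedComponentsWithStats(m);print(nm,[(st[i,4],c[i].round(1).tolist()) for i in range(1,n) if st[i,4]<1500])
# change check for the other things, before vs now (top)
a=cv2.cvtColor(cv2.imread('pics/top0.png'),cv2.COLOR_BGR2RGB).astype(int);d=np.abs(a-im2).max(2)
for n,p in dict(jar=(256,269),tin=(117,244),pot=(122,190),gourd=(424,197),tape=(313,181),paint=(207,167),c2=(211,276),c3=(161,297)).items(): print(n,d[p[1]-14:p[1]+14,p[0]-14:p[0]+14].mean().round(1),end=' ')
P=[]
h=cv2.cvtColor(im,cv2.COLOR_RGB2GRAY)
print();print(h[222:234,262:286])
E
```

```text
t: 24.93
tcp_pos: [0.4383, -0.3788, 0.2246]
eef_rot: [[0.375, 0.927, 0.009], [0.927, -0.375, -0.012], [-0.008, 0.013, -1.0]]
force: [0.4, -0.3, 0.4]
opening: 0.003
finger_force: 0.0
expected on knob side/top [379.22441596 151.67638488] [424.13758018 245.54858021] [407.3565624  194.47526738]
top [(np.int32(901), [86.7, 110.7]), (np.int32(74), [103.9, 101.6]), (np.int32(895), [122.8, 126.2]), (np.int32(148), [66.2, 118.8]), (np.int32(30), [84.5, 140.0]), (np.int32(65), [257.6, 201.4]), (np.int32(25), [425.0, 246.0]), (np.int32(25), [26.0, 299.0]), (np.int32(30), [11.5, 312.0]), (np.int32(25), [11.0, 318.0]), (np.int32(25), [16.0, 327.0]), (np.int32(46), [37.6, 340.4]), (np.int32(30), [43.0, 355.5]), (np.int32(164), [541.7, 367.4])]
side [(np.int32(573), [421.2, 16.3]), (np.int32(926), [481.7, 6.1]), (np.int32(53), [553.7, 1.6]), (np.int32(60), [407.0, 13.5]), (np.int32(547), [477.0, 32.1]), (np.int32(962), [538.9, 54.3]), (np.int32(790), [455.1, 115.1]), (np.int32(25), [421.0, 115.0]), (np.int32(30), [260.5, 129.0]), (np.int32(25), [248.0, 137.0]), (np.int32(433), [549.3, 148.4]), (np.
[... 760 characters left out ...]
38 37 35 33 45 57 61 71]
 [78 75 80 80 89 84 72 75 72 63 59 46 32 32 38 41 40 54 66 60 63 71 72 71]
 [72 76 76 82 84 72 60 57 73 70 55 32 27 34 47 49 59 65 72 71 72 70 73 72]
 [75 74 78 74 78 72 61 45 40 46 46 39 53 60 60 68 67 71 67 71 70 71 73 76]
 [75 68 75 73 71 73 65 47 29 31 33 58 68 72 73 68 71 69 66 74 70 75 76 74]
 [77 78 85 85 76 68 63 43 31 25 44 65 74 72 73 74 70 73 72 73 72 76 78 72]
 [84 82 85 77 73 65 51 54 50 60 56 54 62 69 72 68 73 69 75 72 72 71 76 72]
 [87 80 81 76 64 64 63 65 72 74 69 58 67 68 72 69 72 72 69 71 74 68 73 72]
 [83 81 77 71 68 64 66 71 71 74 73 70 62 73 69 69 70 75 74 72 75 75 69 75]
 [77 77 78 71 64 69 69 76 73 73 67 73 69 66 78 72 75 75 72 73 72 74 73 73]]
```

```bash
python3 -c "
from bench import close_job; print(close_job())"
```

```text
the job is handed in; nothing more can be done
None
```

The job is handed in after about 25 s: sanding block moved aside onto the table, plinth flush against the fence with the mark under the bit (about 1 mm off along the fence, nearly 3 mm towards it in the last close view, though a later side view agreed better), and the lever pushed to its stop at on.

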